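# Set the length stop and hold a neck-block blank in its corner

## Task

On the luthier's fence jig, flip the red cam lever to unlock the length stop, slide the stop along the fence until its red pointer lines up with the blue mark, and flip the lever fully back to lock it there. Then bring the dark wooden blank, standing as it is, lengthwise along the fence into the corner, so that it sits flat on the bed, flush along the fence and butted against the stop, and finish while holding it there with one steady diagonal push of about 20 N: down onto the bed, in against the fence and, more lightly, along against the stop, all at once and felt on each. Do not disturb the glue bottle, tin, jar or brass weight.

Things in the scene. Friction and masses are not known exactly. Their poses are not given: they have to be found in the camera images.
- jig: Fence jig, fixed: a 280 x 400 mm plywood bed, its top 18 mm above the table, with a pale wood fence. Origin at table level under the jig; x points square at the fence (away from the robot), y runs left along the fence, z up. The bed spans x -150 to +130 mm and y -200 to +200 mm. The fence spans x +60 to +85 mm, the whole length in y, and rises 25 mm above the bed (top at z = 43 mm).
- bed: The plywood bed plate of the jig, 280 x 400 x 14 mm, fixed; origin 4 mm above the table (14 mm below the bed's top), on the jig's origin, same axes as the jig.
- fence: The pale wood fence of the jig, 25 mm thick, 25 mm high, 400 mm long, fixed; origin on its robot-side face, at mid length, at the level of the bed's top; same axes as the jig.
- stop_top (a point): Middle of the top of the aluminium stop block, 72 mm above the table. The block is 29 mm (jig x, just in front of the fence) by 36 mm (jig y, the width to grip) and reaches from 2 to 54 mm above the bed. It is the part to grip or push to slide the stop along the fence. Behind it a saddle over the fence carries the lever: its cheeks rise to 74 mm above the table. Same axes as the jig.
- stop_face (a point): Point on the stop block's right face (facing jig -y), the face the blank butts against; 25 mm above the bed, 14.5 mm in front of the fence. Same axes as the jig.
- pointer (a point): End of the small red pointer behind the fence, on the stop's middle line in jig y, at the level of the bed's top. The stop is at the mark when this and the mark agree in jig y (within 5 mm).
- stop (a joint): Travel of the stop along the fence, m: grows as it slides to jig -y (to the right); range 0 to 0.14. Slides against about 6 N friction when unlocked; held by the cam when locked (it creeps if then pushed with well over 10 N).
- lever (a joint): Angle of the lever, rad: 0 = locked, leaning 0.6 rad from upright towards the robot (jig -x); it swings about a level axis along jig y to 1.2 = leaning 0.6 rad away from the robot. Below 0.2 counts as locked, above 0.8 as unlocked. It stays where left; a push of 1 to 10 N on the knob turns it, the most within 0.4 rad of the locked end, where the cam bites.
- lever_knob (a point): Centre of the red ball, 20 mm across, on the lever's end, 62 mm from the lever's axis. The axis is 60 mm above the table and 12.5 mm behind the fence's robot-side face (jig x +72.5 mm), on the stop's middle line. The arm of the lever is a 10 mm round bar.
- mark: Blue mark, a tab 20 x 6 x 10 mm high fixed on the bed's ledge behind the fence; origin in the middle of its underside, on the bed's top; same axes as the jig. Its place along the fence differs every time, always to the right of where the stop starts.
- block_center (a point): Centre of the dark wooden blank, 45 mm (own x) x 110 mm (own y) x 50 mm high, about 0.16 kg, loose on the bed, standing 50 mm high; own z up. The fence only covers its lower half: the upper 25 mm stand free for a grip across the 45 mm. It rubs on bed, fence and stop with a friction of about 0.6, so a push felt in one direction may be rubbing on another face and not yet touching: seat it before bearing down.
- weight: Brass weight, 38 mm across, 42 mm high, standing on the left front of the bed; origin under its middle. Leave alone.
- glue: White glue bottle with orange cap, 52 mm across, 130 mm high, standing right of the jig; origin under its middle. Leave alone.
- tin: Blue tin, 70 mm across, 100 mm high, left of the jig; origin under its middle. Leave alone.
- jar: Clear jar with pens and brushes, 68 mm across, 85 mm high (pens to 165 mm), right of the jig; origin under its middle. Leave alone.
Not all that is in view belongs to the job. What is shaped like the part that bears block_center but pink, purple or turquoise is not meant.

How it is judged:
On the way, in this order (a step that is already met when the one before it is completed fails the run):
1. the lever is flipped away from the robot, unlocking the stop (value of joint lever above 0.8 rad), for 0.1 s.
2. unlocked, the stop is slid until its pointer is at the mark and stands there (value of joint lever above 0.8 rad and velocity of joint stop between -0.01 and 0.01 m/s and y of pointer in the frame of mark between -0.005 and 0.005 m), for 0.2 s.
3. the lever is flipped back, locking the stop at the mark (value of joint lever below 0.2 rad and y of pointer in the frame of mark between -0.005 and 0.005 m), for 0.2 s.
At the end, for the whole second after the job is handed in: Lever below 0.2 rad, pointer within 5 mm of the mark; blank standing on the bed, within 3 mm of fence and stop, square within 0.04 rad; the robot pushes it (over 3 N) so that it bears on the bed with over 4.5 N, the fence over 2 N and the stop over 1 N, steadily for the last second (all of step 3 and x of block_center in the frame of fence between -0.0255 and -0.0195 m and z of block_center in the frame of fence between 0.022 and 0.028 m and y of block_center in the frame of stop_face between -0.058 and -0.052 m and angle between the y axis of block_center and the y axis of fence, either way round below 0.04 rad and angle between block_center's own z axis and vertical below 0.04 rad and contact force between block and bed above 4.5 N and contact force between block and fence above 2 N and contact force between block and stop above 1 N and contact force between the fingers and block above 3 N and linear speed of block below 0.01 m/s); the arm keeps its last pose, push and grip.
It fails at once if a bystander is shoved or tipped (distance of any of weight, glue, tin, jar from where it was at the start of the episode above 0.02 m or angle between any of weight, glue, tin, jar's own z axis and vertical above 0.3 rad).
It also fails if it takes over 72 s, if anything falls off the work surface, if the arm or the gripper's body presses on something with over 40 N, if the wrist force passes 120 N, or if a joint passes its speed limit or range.

## Robot

A 7-joint arm with a two-finger parallel gripper is mounted at the origin on the work surface. World frame = base frame: x ahead of the robot, y to its left, z up, the work surface at z = 0. Lengths are in m, angles in rad, forces in N, time in s.
With the tool pointing down it reaches from about 0.425 to 0.95 m from the base axis. Payload 16.7 kg.
Tool frame: the origin (TCP) lies on the centre line of the jaws, within the pads' length; the fingertips stand 22 mm ahead of it and the grasp point (between the pads) lies 3 mm ahead of it (tcp_to_tips is the distance from the TCP to the fingertips, in m); z points along the fingers, x is the direction in which the jaws open and shut, and the axes are right-handed (so a half turn about z gives the same grasp; the last joint's range is limited). The gripper opens to 94 mm and grips with 3 to 60 N. Pads are 16 mm wide; open, the fingers measure 119 mm over their backs; the gripper's body (75 mm by 177 mm) begins 78 mm behind the grasp point.
Start: joints at [-1.357, 0.426, 0.074, 1.606, -0.034, 1.111, -0.067], TCP at [0.24, 0.631, 0.227] pointing down, gripper open.
Joint ranges: [-2.85, 2.85], [-0.5, 2.14], [-1.23, 1.37], [0.21, 2.46], [-1.02, 4.16], [0.16, 2.05], [-2.73, 2.73]. Speed limits (rad/s): [1.89, 1.89, 2.39, 2.39, 3.01, 3.01, 3.01].

## Interface

Orientations are given as a 3x3 rotation matrix whose columns are the frame's x, y, z axes.
In Python, from plant import observe, get_image, camera_params, job_done, silhouettes, pinpoint, tcp_to_tips gives the robot as it stands.
- The arm moves only by the shell command python3 -m creep 'ROWS' [FORCE]. ROWS is JSON, a list of rows, each a list of 7 numbers: the turn, a rotation vector about the tool's x, y, z in rad, then the shift along the tool's x, y, z in m, then the opening, from 0 (shut) to 1 (fully open). In form: [[wx, wy, wz, dx, dy, dz, hand], ...]. A call has exactly 5 rows; each row shifts and turns the commanded pose from where the row before left it, along the tool's axes as they then stand; what a row does not reach is not made up. A row lasts 1/8 s, in which the tool goes at most 62.5 mm and 10.7 degrees, less where a joint would pass 70% of its speed; a pose out of reach is approached as far as the arm can. A call with a gripper value outside its range is refused whole. The fingers move at their own pace and stop on an object; FORCE is the grip in N (left out, the last holds). Time passes only in rows, so rows that do not move let the fingers close, or fill a call up. It gives the time, the measured TCP pose, the force and the opening at its end, in the units of the state.
- observe(): the state, without advancing time (a new reading comes with each control period).
- get_image(name): name is "scene" or "top" or "wrist"; returns (picture, depth): 420x560x3 uint8, blue, green, red; 420x560 float32, m along the optical axis (not along the pixel's ray), 0 where there is no reading.
- camera_params(name): a dict with "intrinsics" (3x3 intrinsics, pixels), "extrinsics" (4x4, takes a point from world to camera coordinates). Camera axes: x right, y down, z forward; pixel columns grow to the right and rows downward; lengths in m; the calibration is good to about 2 mm. A picture is of the moment at which its call begins: read the wrist's pose just before it. camera_params takes no time and is no camera call; for the wrist camera it gives the pose at the moment of the call.
- job_done(): hands the job in, once; it reports no verdict.
Trained networks look in the newest picture that a camera, given by its name, has taken for a name from the list of things; names that differ only in an ending like _2 or _b are one class to them, and where a whole thing is asked for, a point or a joint stands for the part that bears it (a point fixed in the world has none). Each returns a list of dicts, best first, with "p" (0 to 1); they miss things now and then, are a little off and sometimes report something else, mostly with a low value. They report only what shows in the picture. A call takes as long as a camera call. They do not tell look-alikes from the thing itself.
- silhouettes(camera, target): "mask" (420x560 bool, what is visible of it) and "pixel" ([column, row] in pixels, amid what is visible of it).
- pinpoint(camera, target): "pixel" ([column, row] in pixels: a listed point, or the origin of a listed thing).
The state is a dict: "time_s": time; "joint_pos": joint angles; "qd": joint speeds; "joint_efforts": joint torques, N m; "eef_pos": TCP position; "eef_rot": TCP orientation; "contact_force": force on the tool from outside, world axes, zero at the start; "moment": the same for the moment, N m; "finger_gap": finger opening in m.
Only numpy, scipy, OpenCV 4.12 (cv2) and the standard library are available. Lean on these libraries where they do the work, as an engineer would, in place of code of your own. Each camera call takes 0.05 s, during which the arm holds its last target.

## Working session

There is one attempt and no reset: what is moved stays moved. The work goes in short steps, Python scripts to look and compute and a shell command to move; the robot and the scene stay as the last step left them, time stands still between calls to the robot, and variables do not carry over. Pictures are saved under pics/ and viewed, and the job is handed in when it is done.

```bash
ls; mkdir -p pics
python3 - <<'E'
from plant import *
import cv2,numpy as np
for n in ("scene","top"):
    im,d=get_image(n); cv2.imwrite(f"pics/{n}0.png",im); np.save(f"pics/{n}_d.npy",d)
    c=camera_params(n); print(n,np.round(c["intrinsics"],1).tolist(),np.round(c["extrinsics"],3).tolist())
s=observe(); print(s["time_s"],s["eef_pos"],np.round(s["eef_rot"],3).tolist(),s["contact_force"],s["finger_gap"],tcp_to_tips)
E
```

```text
pics
scene [[449.3, 0.0, 275.7], [0.0, 449.3, 205.1], [0.0, 0.0, 1.0]] [[-0.84, 0.542, 0.002, 0.419], [0.411, 0.64, -0.649, -0.085], [-0.353, -0.544, -0.761, 1.37], [0.0, 0.0, 0.0, 1.0]]
top [[387.0, 0.0, 280.0], [0.0, 387.0, 204.6], [0.0, 0.0, 1.0]] [[-0.007, -1.0, -0.006, -0.057], [-0.983, 0.008, -0.183, 0.468], [0.183, 0.005, -0.983, 1.301], [0.0, 0.0, 0.0, 1.0]]
0.1 [0.23946355 0.63070523 0.22687891] [[0.355, 0.935, -0.0], [0.935, -0.355, -0.001], [-0.001, 0.0, -1.0]] [0.31972768 0.28027758 0.49843879] 0.09376623778078028 0.022
```

View pics/scene0.png

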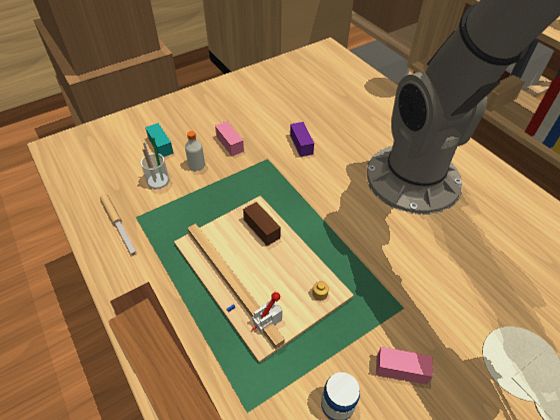

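View pics/top0.png

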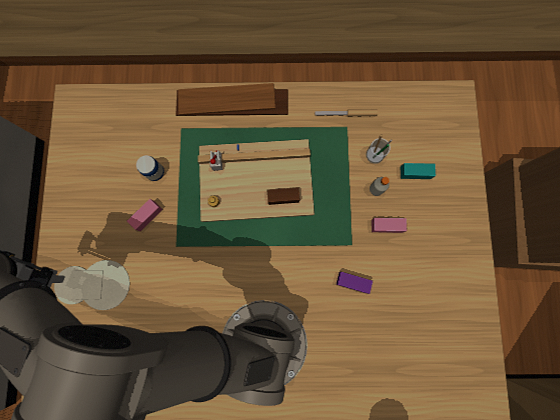

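The jig is at about (255,180) in the top view. The stop with its red lever is at (215,158), the blue mark at (238,147), the dark blank at (284,195) and the weight at (213,201). The tin is at the left, and the jar and glue are at the right.

```bash
cat > h.py <<'E'
from plant import *
import cv2,numpy as np
def P(n):
    c=camera_params(n); return np.array(c["intrinsics"]),np.array(c["extrinsics"])
def onplane(n,px,z,KE=None):
    K,E=KE or P(n); R,t=E[:3,:3],E[:3,3]
    o=-R.T@t; r=R.T@np.linalg.inv(K)@np.array([px[0],px[1],1.])
    return o+r*(z-o[2])/r[2]
def tri(l):  # [(KE,px)]
    M=[np.array(k)@np.array(e)[:3] for (k,e),_ in l]
    X=cv2.triangulatePoints(M[0],M[1],np.array(l[0][1],float).reshape(2,1),np.array(l[1][1],float).reshape(2,1))
    return (X[:3]/X[3]).ravel()
def proj(KE,X):
    K,E=KE; x=K@(E[:3,:3]@np.array(X)+E[:3,3]); return x[:2]/x[2]
def st():
    s=observe(); R=np.array(s["eef_rot"]); print("t",round(s["time_s"],2),"p",np.round(s["eef_pos"],4),"F",np.round(s["contact_force"],1),"M",np.round(s["moment"],2),"gap",round(s["finger_gap"],4)); return s
E
python3 - <<'E'
from h import *
res={}
names=["jig","fence","stop_top","stop_face","pointer","lever_knob","mark","block_center","weight","glue","tin","jar"]
for t in names:
    r={n:pinpoint(n,t) for n in ("scene","top")}
    print(t,{n:[(np.round(q["pixel"],1).tolist(),round(q["p"],2)) for q in r[n][:3]] for n in r})
    if r["scene"] and r["top"]:
        print("   ",np.round(tri([(P("scene"),r["scene"][0]["pixel"]),(P("top"),r["top"][0]["pixel"])]),4))
E
```

```text
jig {'scene': [([267.7, 309.6], 0.7), ([256.7, 274.7], 0.69)], 'top': [([259.2, 178.7], 0.94), ([255.4, 178.0], 0.64)]}
    [ 0.5857  0.0478 -0.1517]
fence {'scene': [([232.3, 306.5], 0.31)], 'top': [([254.3, 156.5], 0.6)]}
    [ 0.6686  0.0437 -0.0645]
stop_top {'scene': [([274.4, 307.0], 0.62)], 'top': [([210.9, 161.0], 0.52)]}
    [0.6147 0.1752 0.0842]
stop_face {'scene': [], 'top': [([218.9, 164.3], 0.65)]}
pointer {'scene': [([255.1, 331.8], 0.67)], 'top': [([217.7, 152.6], 0.45)]}
    [0.6667 0.1683 0.0078]
lever_knob {'scene': [([277.3, 293.7], 0.69)], 'top': [([216.1, 151.6], 0.53), ([213.7, 164.4], 0.5)]}
    [0.6169 0.1631 0.134 ]
mark {'scene': [([234.7, 308.4], 0.36)], 'top': [([283.6, 195.9], 0.51), ([257.7, 177.7], 0.27)]}
    [ 0.5939 -0.0838 -0.3663]
block_center {'scene': [([405.5, 365.1], 0.95), ([157.2, 143.2], 0.94), ([260.6, 222.4], 0.78)], 'top': [([144.8, 213.2], 0.67), ([355.4, 284.3], 0.61), ([419.0, 171.9], 0.6)]}
    [0.4399 0.4165 0.0298]
weight {'scene': [([320.6, 293.6], 0.84)], 'top': [([373.2, 155.7], 0.73), ([212.8, 202.5], 0.58)]}
    [ 0.5871 -0.011   0.2259]
glue {'scene': [([199.6, 166.3], 0.77)], 'top': [([373.7, 187.8], 0.59)]}
    [ 0.5296 -0.3955  0.0021]
tin {'scene': [([339.4, 400.4], 0.9)], 'top': [([152.9, 166.9], 0.95)]}
    [0.6057 0.3968 0.0324]
jar {'scene': [([160.7, 179.8], 0.65)], 'top': [([374.5, 154.4], 0.67)]}
    [ 0.6547 -0.4048  0.0039]
```

Run:
```python
from h import *
im=cv2.imread("pics/top0.png"); cv2.imwrite("pics/topz.png",cv2.resize(im[125:240,180:345],None,fx=4.8,fy=4.8,interpolation=cv2.INTER_CUBIC))
im=cv2.imread("pics/scene0.png"); cv2.imwrite("pics/scz.png",cv2.resize(im[190:370,170:370],None,fx=3.3,fy=3.3,interpolation=cv2.INTER_CUBIC))
for p in [(201,221),(314,214),(309,140),(198,147)]: print(np.round(onplane("top",p,.018),4))
s=st(); K,E=P("wrist"); c=-E[:3,:3].T@E[:3,3]; print("wristcam",c, E[:3,:3].round(3), K)
R=np.array(s["eef_rot"]); print("cam in tool",R.T@(c-s["eef_pos"]),R.T@E[:3,:3].T)
```

```text
[0.4158 0.2173 0.018 ]
[ 0.4376 -0.1802  0.018 ]
[ 0.7112 -0.1683  0.018 ]
[0.6881 0.2365 0.018 ]
t 1.3 p [0.2395 0.631  0.2275] F [-0.3  0.6  0. ] M [-0.    0.03 -0.03] gap 0.0939
wristcam [0.16760823 0.65845376 0.38452975] [[ 0.354  0.935  0.   ]
 [ 0.902 -0.342  0.263]
 [ 0.246 -0.093 -0.965]] [[365.33505064   0.         271.38209664]
 [  0.         365.33505064 214.26666821]
 [  0.           0.           1.        ]]
cam in tool [ 1.05066842e-04 -7.69902375e-02 -1.57065174e-01] [[ 9.99999850e-01  4.74343860e-04  2.74479756e-04]
 [-5.29805156e-04  9.64848243e-01  2.62807129e-01]
 [-1.40170363e-04 -2.62807235e-01  9.64848350e-01]]
```

View pics/topz.png

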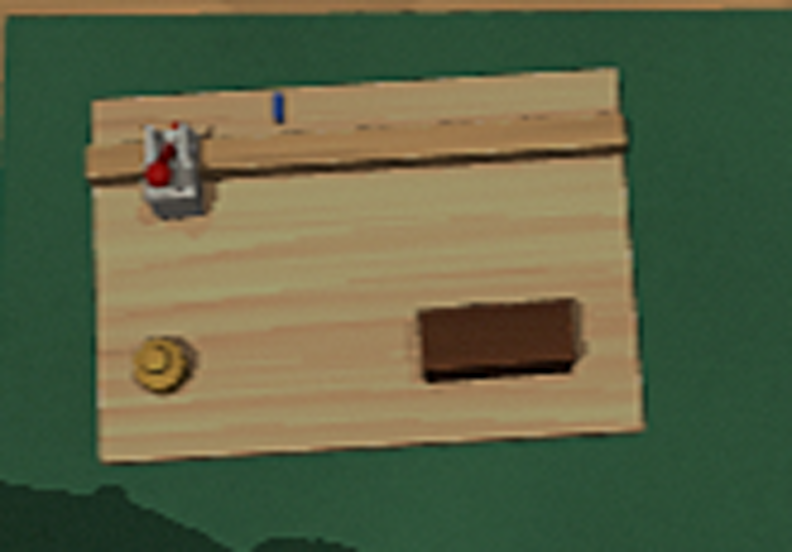

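View pics/scz.png

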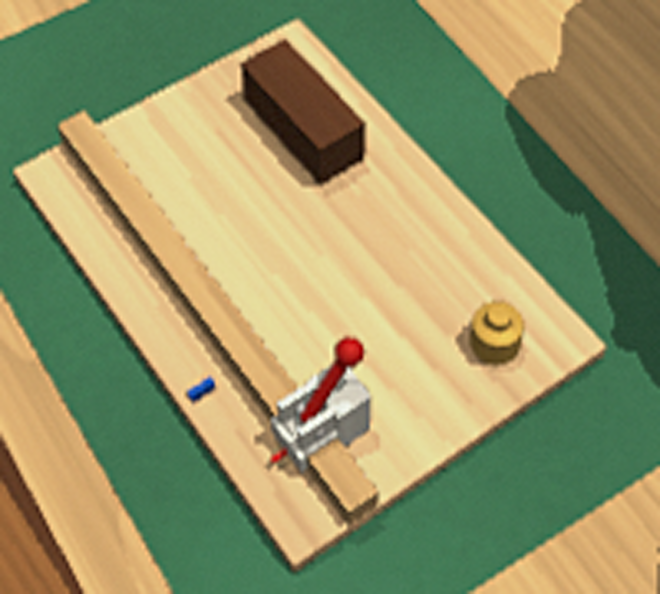

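```bash
python3 -m creep '[[0,0,-0.139,0,0,0,0],[0,0,-0.139,0,0,0,0],[0,0,-0.139,0,0,0,0],[0,0,0,-0.05,0.028,0,0],[0,0,0,-0.05,0.028,0,0]]' 20; python3 -m creep '[[0,0,0,-0.05,0.028,0,0],[0,0,0,-0.05,0.028,0,0],[0,0,0,-0.05,0.028,0,0],[0,0,0,-0.05,0.028,0,0],[0,0,0,-0.05,0.028,0,0]]'; python3 -m creep '[[0,0,0,-0.05,0.028,0,0],[0,0,0,-0.05,0.028,0,0],[0,0,0,-0.05,0.028,0,0],[0,0,0,-0.05,0.028,0,0],[0,0,0,0,0,0,0]]'
python3 - <<'E'
from h import *
s=st();print(np.round(s["eef_rot"],3), np.round(s["joint_pos"],2))
E
```

```text
time_s: 1.92
eef_pos: [0.3014, 0.5331, 0.2272]
eef_rot: [[-0.055, 0.998, -0.0], [0.998, 0.055, -0.0], [-0.0, -0.0, -1.0]]
contact_force: [0.6, -0.8, -0.1]
finger_gap: 0.0477
time_s: 2.55
eef_pos: [0.4551, 0.2905, 0.2278]
eef_rot: [[-0.054, 0.999, 0.0], [0.999, 0.054, 0.0], [0.0, 0.0, -1.0]]
contact_force: [-0.1, 0.5, 0.2]
finger_gap: 0.0009
time_s: 3.18
eef_pos: [0.5786, 0.0939, 0.2276]
eef_rot: [[-0.048, 0.999, 0.001], [0.999, 0.048, -0.001], [-0.001, 0.001, -1.0]]
contact_force: [-0.2, 0.7, -0.8]
finger_gap: 0.0004
t 3.17 p [0.5786 0.0939 0.2276] F [-0.2  0.7 -0.8] M [ 0.06 -0.01 -0.02] gap 0.0004
[[-0.048  0.999  0.001]
 [ 0.999  0.048 -0.001]
 [-0.001  0.001 -1.   ]] [-0.51  0.29  0.29  1.82 -0.09  1.04  1.43]
```

Run:
```python
from h import *
KE=P("wrist"); im,d=get_image("wrist"); cv2.imwrite("pics/w1.png",im); np.savez("pics/w1.npz",K=KE[0],E=KE[1],d=d)
zs={"stop_top":.072,"stop_face":.043,"pointer":.018,"lever_knob":.111,"mark":.018,"block_center":.043,"jig":0.,"fence":.018,"weight":.018}
for t,z in zs.items():
    print(t,[(np.round(q["pixel"],1).tolist(),round(q["p"],2),onplane("",q["pixel"],z,KE).round(4)) for q in pinpoint("wrist",t)[:3]])
```

```text
stop_top [([346.8, 249.3], 0.98, array([0.6166, 0.1646, 0.072 ])), ([214.1, 241.3], 0.31, array([0.6148, 0.0438, 0.072 ]))]
stop_face [([326.7, 235.0], 0.65, array([0.6133, 0.1502, 0.043 ]))]
pointer [([340.7, 278.6], 0.91, array([0.6707, 0.1742, 0.018 ]))]
lever_knob [([361.3, 254.6], 0.79, array([0.6062, 0.1674, 0.111 ]))]
mark [([337.3, 277.0], 0.69, array([0.669 , 0.1703, 0.018 ]))]
block_center [([95.4, 102.7], 0.94, array([ 0.4991, -0.0676,  0.043 ]))]
jig [([213.6, 184.6], 0.77, array([0.5768, 0.032 , 0.    ]))]
fence [([213.2, 241.8], 0.76, array([0.635 , 0.0348, 0.018 ]))]
weight [([359.8, 100.8], 0.97, array([0.4849, 0.1742, 0.018 ])), ([213.0, 187.0], 0.72, array([0.5758, 0.0342, 0.018 ]))]
```

View pics/w1.png

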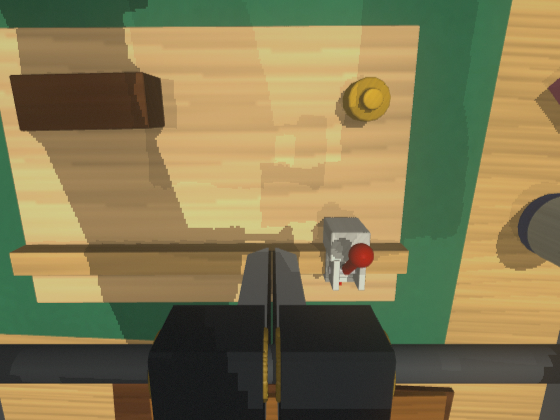

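```bash
python3 -m creep '[[0,0,-0.006,0.037,-0.007,0.02,0],[0,0,0,0.037,-0.007,0.02,0],[0,0,0,0,0,0,0],[0,0,0,0,0,0,0],[0,0,0,0,0,0,0]]'
python3 - <<'E'
from h import *
s=st();print(np.round(s["eef_rot"],3).tolist())
KE=P("wrist"); im,d=get_image("wrist"); cv2.imwrite("pics/w2.png",im); np.savez("pics/w2.npz",K=KE[0],E=KE[1],d=d)
zs={"stop_top":.072,"stop_face":.043,"pointer":.018,"lever_knob":.111,"mark":.018,"fence":.018}
q1=np.load("pics/w1.npz")
first={"stop_top":(346.8,249.3),"pointer":(340.7,278.6),"lever_knob":(361.3,254.6),"stop_face":(326.7,235)}
for t,z in zs.items():
    q=pinpoint("wrist",t)[:3]
    print(t,[(np.round(a["pixel"],1).tolist(),round(a["p"],2),onplane("",a["pixel"],z,KE).round(4)) for a in q])
    if t in first and q: print("  tri",tri([((q1["K"],q1["E"]),first[t]),(KE,q[0]["pixel"])]).round(4))
print("mark tri",tri([(P("top"),(237.9,147.5)),(P("scene"),(230.9,307.6))]),onplane("top",(237.9,147.5),.028))
E
```

```text
time_s: 4.3
eef_pos: [0.5592, 0.1706, 0.1881]
eef_rot: [[-0.059, 0.998, 0.001], [0.998, 0.059, 0.0], [-0.0, 0.001, -1.0]]
contact_force: [-1.1, -0.2, -0.0]
finger_gap: 0.0005
t 4.3 p [0.5592 0.1706 0.1881] F [-1.1 -0.2 -0. ] M [ 0.06  0.01 -0.  ] gap 0.0005
[[-0.059, 0.998, 0.001], [0.998, 0.059, 0.0], [-0.0, 0.001, -1.0]]
stop_top []
stop_face [([243.8, 267.0], 0.55, array([0.6149, 0.1496, 0.043 ]))]
  tri [0.6125 0.1497 0.0473]
pointer []
lever_knob []
mark []
fence [([127.1, 269.1], 0.71, array([0.6348, 0.0356, 0.018 ]))]
mark tri [0.68421595 0.0912788  0.01858697] [0.68142845 0.08981454 0.028     ]
```

View pics/w2.png

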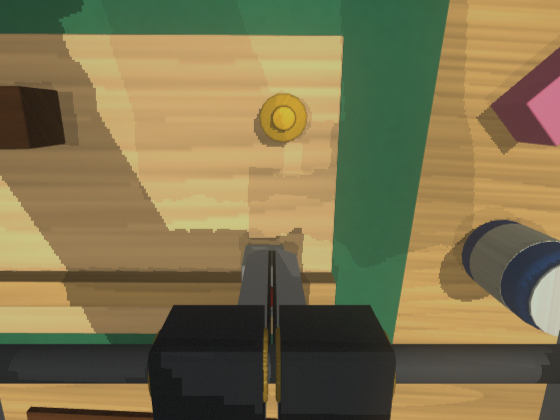

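```bash
python3 -m creep '[[0,0,0,-0.003,0,0.03,0],[0,0,0,0,0,0.033,0],[0,0,0,0,0.015,0,0],[0,0,0,0,0.01,0,0],[0,0,0,0,0.01,0,0]]';  python3 -m creep '[[0,0,0,0,0.01,0,0],[0,0,0,0,0.01,0,0],[0,0,0,0,0.01,0,0],[0,0,0,0,0.01,0,0],[0,0,0,0,0.0,0,0]]'
```

```text
time_s: 5.28
eef_pos: [0.5948, 0.1709, 0.1257]
eef_rot: [[-0.06, 0.998, 0.0], [0.998, 0.06, 0.0], [0.0, 0.0, -1.0]]
contact_force: [-5.2, 0.8, 3.4]
finger_gap: 0.0005
time_s: 5.9
eef_pos: [0.6345, 0.173, 0.1243]
eef_rot: [[-0.06, 0.998, 0.0], [0.998, 0.06, -0.0], [-0.0, 0.0, -1.0]]
contact_force: [0.1, 0.2, -0.1]
finger_gap: 0.0006
```

```bash
python3 -m creep '[[0,0,0,-0.002,0.01,0,0],[0,0,0,0,0.01,0,0],[0,0,0,0,0.003,0,0],[0,0,0,0,0,0,0],[0,0,0,0,0,0,0]]';  python3 -m creep '[[0,0,0,0,-0.03,0,0],[0,0,0,0,-0.03,-0.02,0],[0,0,0,0,-0.05,-0.03,0],[0,0,0,0,-0.05,0,0],[0,0,0,0,0,0,0]]'
python3 - <<'E'
from h import *
s=st();print(np.round(s["eef_rot"],3).tolist())
KE=P("wrist"); im,d=get_image("wrist"); cv2.imwrite("pics/w3.png",im); np.savez("pics/w3.npz",K=KE[0],E=KE[1],d=d)
zs={"stop_top":.072,"stop_face":.043,"pointer":.018,"lever_knob":.111,"mark":.018,"fence":.018}
for t,z in zs.items():
    q=pinpoint("wrist",t)[:3]
    print(t,[(np.round(a["pixel"],1).tolist(),round(a["p"],2),onplane("",a["pixel"],z,KE).round(4)) for a in q])
im,d=get_image("scene"); cv2.imwrite("pics/scz3.png",cv2.resize(im[190:370,170:370],None,fx=3.3,fy=3.3,interpolation=cv2.INTER_CUBIC))
E
```

```text
time_s: 6.52
eef_pos: [0.6566, 0.1724, 0.1245]
eef_rot: [[-0.06, 0.998, -0.0], [0.998, 0.06, -0.0], [-0.0, -0.0, -1.0]]
contact_force: [-2.6, -0.9, 0.4]
finger_gap: 0.0007
time_s: 7.15
eef_pos: [0.4946, 0.163, 0.1753]
eef_rot: [[-0.061, 0.998, 0.0], [0.998, 0.061, 0.001], [0.001, 0.001, -1.0]]
contact_force: [0.8, 0.4, -0.3]
finger_gap: 0.0003
t 7.15 p [0.4946 0.163  0.1753] F [ 0.8  0.4 -0.3] M [ 0.01  0.04 -0.02] gap 0.0003
[[-0.061, 0.998, 0.0], [0.998, 0.061, 0.001], [0.001, 0.001, -1.0]]
stop_top []
stop_face [([492.3, 314.3], 0.31, array([0.5764, 0.3651, 0.043 ]))]
pointer []
lever_knob [([493.5, 318.0], 0.52, array([0.5419, 0.318 , 0.111 ]))]
mark []
fence [([130.6, 336.8], 0.95, array([0.6363, 0.034 , 0.018 ]))]
```

View pics/w3.png

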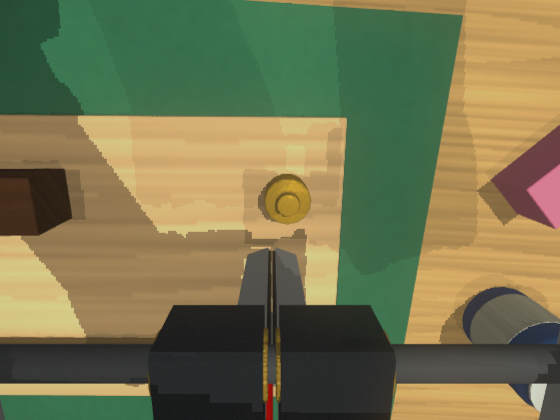

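View pics/scz3.png

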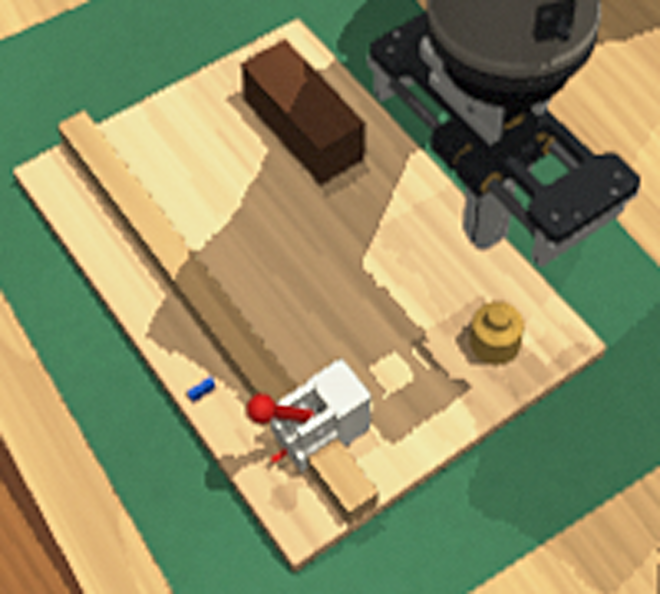

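```bash
python3 -m creep '[[0,0,0.007,-0.002,0.04,0,1],[0,0,0,-0.001,0.04,0,1],[0,0,0,0,0.039,0,1],[0,0,0,0,0,0,1],[0,0,0,0,0,0,1]]' 20
python3 - <<'E'
from h import *
s=st();print(np.round(s["eef_rot"],3).tolist())
KE=P("wrist"); im,d=get_image("wrist"); cv2.imwrite("pics/w4.png",im); np.savez("pics/w4.npz",K=KE[0],E=KE[1],d=d)
zs={"stop_top":.072,"stop_face":.043,"pointer":.018,"lever_knob":.111,"mark":.018,"fence":.018}
for t,z in zs.items():
    q=pinpoint("wrist",t)[:3]
    print(t,[(np.round(a["pixel"],1).tolist(),round(a["p"],2),onplane("",a["pixel"],z,KE).round(4)) for a in q])
E
```

```text
time_s: 8.18
eef_pos: [0.6157, 0.1662, 0.1738]
eef_rot: [[-0.053, 0.999, -0.001], [0.999, 0.053, -0.001], [-0.001, -0.001, -1.0]]
contact_force: [-0.4, 0.4, 0.8]
finger_gap: 0.0472
t 8.18 p [0.6157 0.1662 0.1738] F [-0.4  0.4  0.8] M [-0.01  0.01  0.01] gap 0.0472
[[-0.053, 0.999, -0.001], [0.999, 0.053, -0.001], [-0.001, -0.001, -1.0]]
stop_top [([270.0, 222.8], 0.66, array([0.6158, 0.1655, 0.072 ])), ([121.4, 153.8], 0.18, array([0.5708, 0.0586, 0.072 ]))]
stop_face [([250.2, 210.7], 0.94, array([0.615 , 0.1492, 0.043 ])), ([119.5, 149.5], 0.52, array([0.5711, 0.0456, 0.043 ])), ([293.4, 43.0], 0.31, array([0.4878, 0.1757, 0.043 ]))]
pointer []
lever_knob [([270.1, 326.3], 0.98, array([0.6775, 0.169 , 0.111 ]))]
mark [([187.6, 275.5], 0.58, array([0.6869, 0.0923, 0.018 ]))]
fence [([122.4, 219.0], 0.65, array([0.6353, 0.0346, 0.018 ]))]
```

View pics/w4.png

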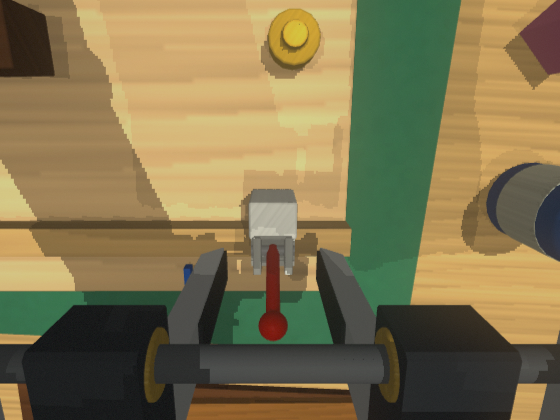

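```bash
python3 -m creep '[[0,0,0,0,-0.002,0.03,1],[0,0,0,0,0,0.03,1],[0,0,0,0,0,0.03,1],[0,0,0,0,0,0.015,1],[0,0,0,0,0,0,0.2]]' 25; python3 -m creep '[[0,0,0,0,0,0,0.1],[0,0,0,0,0,0,0.1],[0,0,0,0,0,0,0.1],[0,0,0,0,0,0,0.1],[0,0,0,0,0,0,0.1]]' 25
```

```text
time_s: 9.15
eef_pos: [0.6137, 0.1662, 0.069]
eef_rot: [[-0.053, 0.999, -0.001], [0.999, 0.053, -0.001], [-0.001, -0.001, -1.0]]
contact_force: [-0.0, 0.5, 0.1]
finger_gap: 0.087
time_s: 9.78
eef_pos: [0.6141, 0.1664, 0.0696]
eef_rot: [[-0.053, 0.999, 0.0], [0.999, 0.053, 0.0], [0.0, 0.0, -1.0]]
contact_force: [-0.7, 1.1, -0.8]
finger_gap: 0.037
```

```bash
python3 -m creep '[[0,0,0,-0.01,0,0,0.1],[0,0,0,-0.015,0,0,0.1],[0,0,0,-0.015,0,0,0.1],[0,0,0,-0.015,0,0,0.1],[0,0,0,-0.012,0,0,0.1]]'; python3 -m creep '[[0,0,0,-0.005,0,0,0.1],[0,0,0,0,0,0,0.1],[0,0,0,0,0,0,0.1],[0,0,0,0,0,0,0.1],[0,0,0,0,0,0,0.1]]'
python3 - <<'E'
from h import *
s=st();
KE=P("wrist"); im,d=get_image("wrist"); cv2.imwrite("pics/w5.png",im)
im,d=get_image("scene"); cv2.imwrite("pics/scz5.png",cv2.resize(im[270:350,200:300],None,fx=7,fy=7,interpolation=cv2.INTER_CUBIC))
im,d=get_image("top"); cv2.imwrite("pics/topz5.png",cv2.resize(im[135:175,200:270],None,fx=10,fy=10,interpolation=cv2.INTER_CUBIC))
for n in("scene","top"):
  for t in ("pointer","mark"): print(n,t,[(a["pixel"],a["p"]) for a in pinpoint(n,t)[:2]])
E
```

```text
time_s: 10.4
eef_pos: [0.6177, 0.1002, 0.0696]
eef_rot: [[-0.054, 0.999, 0.0], [0.999, 0.054, 0.001], [0.001, 0.0, -1.0]]
contact_force: [-0.6, 7.7, 0.6]
finger_gap: 0.036
time_s: 11.02
eef_pos: [0.618, 0.0944, 0.0695]
eef_rot: [[-0.053, 0.999, 0.0], [0.999, 0.053, -0.0], [-0.0, 0.0, -1.0]]
contact_force: [0.7, -1.9, 2.0]
finger_gap: 0.0357
t 11.03 p [0.618  0.0944 0.0695] F [ 0.7 -1.9  2. ] M [-0.07  0.02  0.03] gap 0.0357
scene pointer [([235.5, 310.7], 0.79), ([255.7, 269.0], 0.34)]
scene mark [([232.8, 306.4], 0.62)]
top pointer []
top mark []
```

View pics/w5.png

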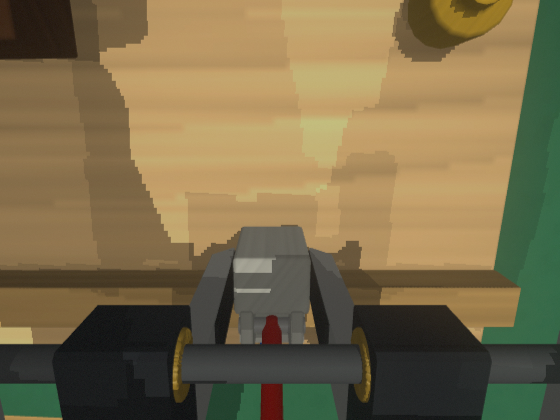

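View pics/scz5.png

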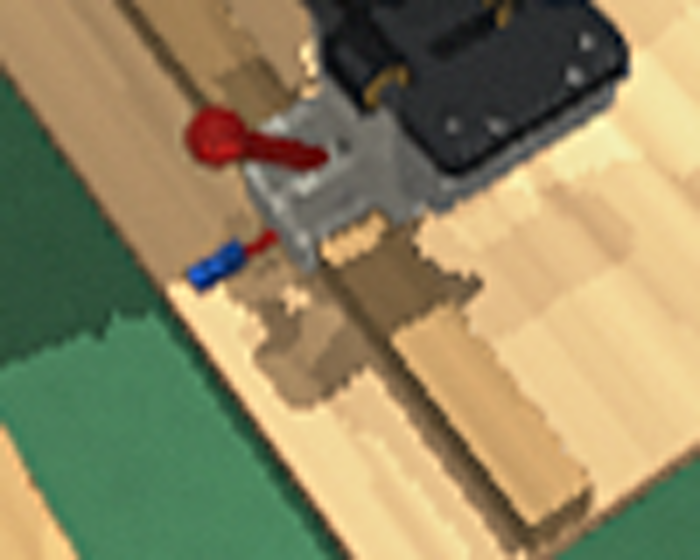

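View pics/topz5.png

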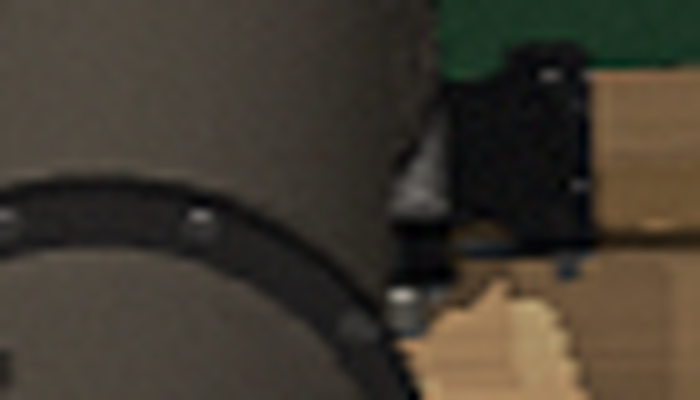

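```bash
cat >> h.py <<'E'
F0=np.array([.6352,.0352]);YAW=.054
def jig(X):
    d=np.array(X)[:2]-F0; c,s=np.cos(YAW),np.sin(YAW); return np.array([d@[c,s],d@[-s,c]])
E
python3 - <<'E'
from h import *
KE=P("scene"); print("cam",-KE[1][:3,:3].T@KE[1][:3,3])
im,d=get_image("scene")
hsv=cv2.cvtColor(im,cv2.COLOR_BGR2HSV).astype(int)
H,S,V=hsv[...,0],hsv[...,1],hsv[...,2]
roi=np.zeros(H.shape,bool); roi[295:320,222:250]=1
b=roi&(H>100)&(H<130)&(S>120); r=roi&((H<6)|(H>174))&(S>170)
for nm,m in(("blue",b),("red",r)):
    ys,xs=np.nonzero(m); print(nm,len(xs),xs.mean(),ys.mean(),list(zip(xs,ys))[:40])
    for z in(.018,.023,.028): 
        X=onplane("scene",(xs.mean(),ys.mean()),z); print(z,X.round(4),jig(X).round(4))
s=st(); print("tcp jig",jig(s["eef_pos"]))
# ideal: project mark box center/pointer for comparison
for t in ("pointer","mark"): 
    print(t,[(np.round(a["pixel"],1),round(a["p"],2),jig(onplane("scene",a["pixel"],.018)).round(4)) for a in pinpoint("scene",t)[:2]])
for a in silhouettes("scene","mark")[:2]: 
    ys,xs=np.nonzero(a["mask"]); print(a["p"],len(xs),xs.mean(),ys.mean())
for a in silhouettes("scene","pointer")[:2]: 
    ys,xs=np.nonzero(a["mask"]); print(a["p"],len(xs),xs.mean(),ys.mean())
E
```

```text
cam [0.87075366 0.57334464 0.98647432]
blue 26 230.6153846153846 307.5769230769231 [(np.int64(232), np.int64(305)), (np.int64(233), np.int64(305)), (np.int64(231), np.int64(306)), (np.int64(232), np.int64(306)), (np.int64(233), np.int64(306)), (np.int64(234), np.int64(306)), (np.int64(229), np.int64(307)), (np.int64(230), np.int64(307)), (np.int64(231), np.int64(307)), (np.int64(232), np.int64(307)), (np.int64(233), np.int64(307)), (np.int64(234), np.int64(307)), (np.int64(227), np.int64(308)), (np.int64(228), np.int64(308)), (np.int64(229), np.int64(308)), (np.int64(230), np.int64(308)), (np.int64(231), np.int64(308)), (np.int64(232), np.int64(308)), (np.int64(233), np.int64(308)), (np.int64(227), np.int64(309)), (np.int64(228), np.int64(309)), (np.int64(229), np.int64(309)), (np.int64(230), np.int64(309)), (np.int64(231), np.int64(309)), (np.int64(228), np.int64(310)), (np.int64(229), np.int64(310))]
0.018 [0.6843 0.0909 0.018 ] [0.0521 0.0529]
0.023 [0.6853 0.0934 0.023 ] [0.0532 0.0554]
0.028 [0.6863 0.0959 0.028 ] [0.0543 0.0578]
red 6 236.83333333333334 304.3333333333333 [(np.int64(238), np.int64(303)), (np.int64(237), np.int64(304)), (np.int64(238), np.int64(304)), (np.int64(235), np.int64(305)), (np.int64(236), np.int64(305)), (np.int64(237), np.int64(305))]
0.018 [0.6677 0.0914 0.018 ] [0.0355 0.0544]
0.023 [0.6688 0.0939 0.023 ] [0.0367 0.0568]
0.028 [0.6698 0.0964 0.028 ] [0.0379 0.0593]
t 11.43 p [0.6179 0.0944 0.0695] F [ 0.  -1.3  4.2] M [-0.23  0.04  0.02] gap 0.0355
tcp jig [-0.01403825  0.05999854]
pointer [(array([234.8, 307.6]), 0.94, array([0.0441, 0.0588]))]
mark [(array([232. , 290.1]), 0.74, array([0.0243, 0.0152])), (array([235. , 306.9]), 0.58, array([0.0427, 0.0575]))]
0.93 470 242.9255319148936 293.9872340425532
```

```bash
python3 -m creep '[[0,0,0,0,0,0,1],[0,0,0,0,0,0,1],[0,0,0,0,0,0,1],[0,0,0,0,0,0,1],[0,0,0,0,0,-0.02,1]]';python3 -m creep '[[0,0,0,0,0,-0.04,1],[0,0,0,0,0,-0.045,1],[0,0,0,-0.015,0.01,0,1],[0,0,0,0,0,0,1],[0,0,0,0,0,0,1]]'
python3 - <<'E'
from h import *
s=st()
KE=P("wrist"); im,d=get_image("wrist"); cv2.imwrite("pics/w6.png",cv2.resize(im[150:360,180:380],None,fx=3.5,fy=2.8,interpolation=cv2.INTER_CUBIC)); np.savez("pics/w6.npz",K=KE[0],E=KE[1],d=d,im=im)
hsv=cv2.cvtColor(im,cv2.COLOR_BGR2HSV).astype(int)
H,S,V=hsv[...,0],hsv[...,1],hsv[...,2]
b=(H>100)&(H<130)&(S>120); b[:,450:]=0
ys,xs=np.nonzero(b); print(len(xs),xs.min(),xs.max(),ys.min(),ys.max(),xs.mean(),ys.mean())
for z in (.018,.028): print(z,jig(onplane("",(xs.mean(),ys.mean()),z,KE)).round(4))
for t,z in {"stop_top":.072,"pointer":.018,"mark":.018,"lever_knob":.111,"stop_face":.043,"fence":.018}.items():
    print(t,[(np.round(a["pixel"],1),round(a["p"],2),jig(onplane("",a["pixel"],z,KE)).round(4)) for a in pinpoint("wrist",t)[:2]])
E
```

```text
time_s: 12.25
eef_pos: [0.617, 0.0943, 0.089]
eef_rot: [[-0.053, 0.999, -0.003], [0.999, 0.053, -0.001], [-0.001, -0.003, -1.0]]
contact_force: [-0.1, -0.2, -0.5]
finger_gap: 0.0826
time_s: 12.88
eef_pos: [0.628, 0.08, 0.1737]
eef_rot: [[-0.053, 0.999, -0.002], [0.999, 0.053, -0.0], [-0.0, -0.002, -1.0]]
contact_force: [1.1, 0.5, -0.8]
finger_gap: 0.0942
t 12.88 p [0.628  0.08   0.1737] F [ 1.1  0.5 -0.8] M [-0.04 -0.01 -0.04] gap 0.0942
97 280 284 261 280 281.97938144329896 270.58762886597935
0.018 [0.0573 0.0553]
0.028 [0.0528 0.055 ]
stop_top [(array([290.4, 214.1]), 0.68, array([-0.0115,  0.0595]))]
pointer [(array([219.2, 144.2]), 0.43, array([-0.058 ,  0.0016]))]
mark [(array([282.9, 265.7]), 0.43, array([0.0524, 0.0562]))]
lever_knob [(array([289.3, 315.5]), 0.72, array([0.0488, 0.0576]))]
stop_face [(array([267.9, 200.5]), 0.75, array([-0.0151,  0.0428]))]
fence [(array([217.4, 209.8]), 0.97, array([-0.0009, -0.0022]))]
```

View pics/w6.png

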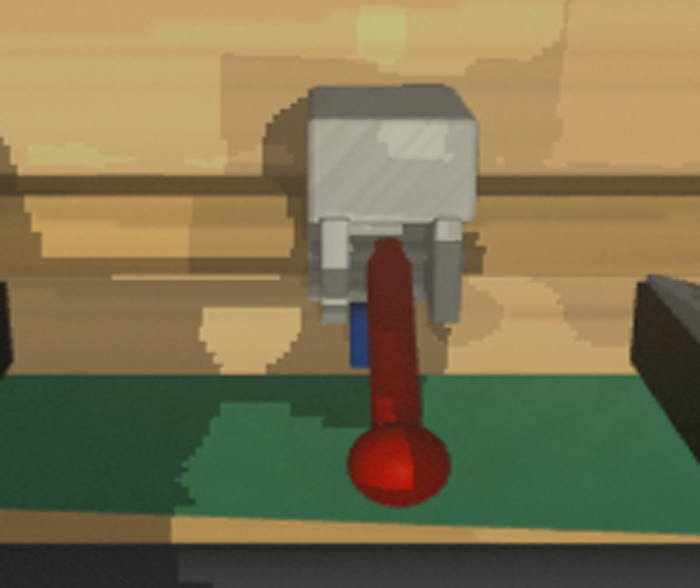

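Run:
```python
from h import *
im,d=get_image("scene"); np.save("pics/sc6.npy",im)
x0,y0,f=220,290,20
z=cv2.resize(im[y0:y0+28,x0:x0+36],None,fx=f,fy=f,interpolation=cv2.INTER_NEAREST)
KE=P("scene"); c,s=np.cos(YAW),np.sin(YAW)
def W(x,y,zz): return np.array([F0[0]+c*x-s*y,F0[1]+s*x+c*y,zz])
def pp(X): return tuple(int(v) for v in (np.array(proj(KE,X))-[x0,y0]+.5)*f)
# mark box at jig y .0555, x?
def box(xa,xb,ya,yb,za,zb,col):
    P8=[W(x,y,q) for x in(xa,xb) for y in(ya,yb) for q in(za,zb)]
    for i in range(8):
        for b in(1,2,4):
            j=i^b
            if j>i: cv2.line(z,pp(P8[i]),pp(P8[j]),col,1)
box(.042,.062,.0525,.0585,.018,.028,(255,255,255))
for yy,col in((.0555,(0,255,255)),(.0595,(0,255,0))):
    cv2.line(z,pp(W(.025,yy,.018)),pp(W(.045,yy,.018)),col,1)
cv2.imwrite("pics/ov6.png",z)
im,d=get_image("top"); cv2.imwrite("pics/topz6.png",cv2.resize(im[135:175,200:270],None,fx=10,fy=10,interpolation=cv2.INTER_CUBIC))
w=np.load("pics/w6.npz"); KE=(w["K"],w["E"])
for px in ((268.3,207),(316.3,207),(292.3,207)): print(jig(onplane("",px,.072,KE)))
```

```text
[-0.01687152  0.04333996]
[-0.01685544  0.07838125]
[-0.01686348  0.0608611 ]
```

View pics/ov6.png

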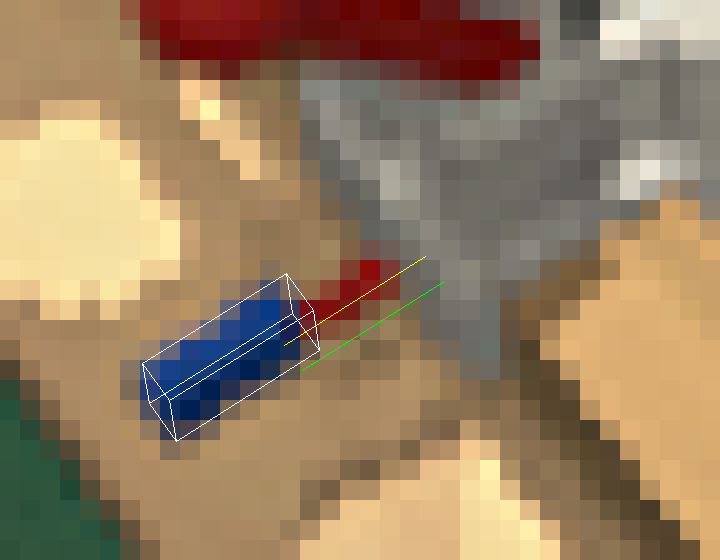

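View pics/topz6.png

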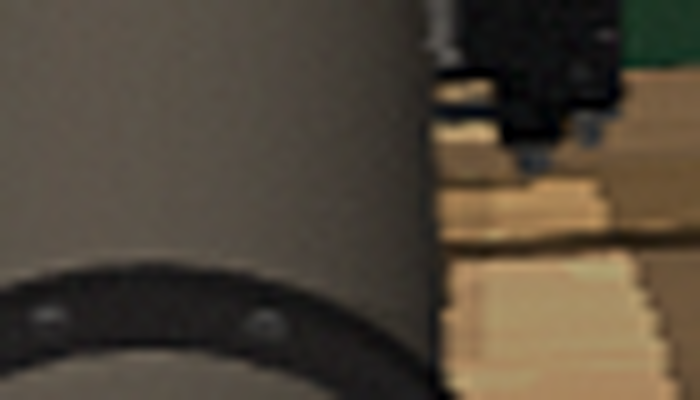

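```bash
python3 -m creep '[[0,0,0,-0.04,0,0,1],[0,0,0,-0.03,0,0,1],[0,0,0,0,0,0,1],[0,0,0,0,0,0,1],[0,0,0,0,0,0,1]]'
python3 - <<'E'
from h import *
s=st()
KE=P("wrist"); im,d=get_image("wrist"); np.savez("pics/w7.npz",K=KE[0],E=KE[1],d=d,im=im)
c,s=np.cos(YAW),np.sin(YAW)
def W(x,y,zz): return np.array([F0[0]+c*x-s*y,F0[1]+s*x+c*y,zz])
m=proj(KE,W(.05,.056,.023)).round().astype(int); print(m)
x0,y0,f=m[0]-35,m[1]-30,11
z=cv2.resize(im[y0:y0+50,x0:x0+70],None,fx=f,fy=f,interpolation=cv2.INTER_NEAREST)
def pp(X): return tuple(int(v) for v in (np.array(proj(KE,X))-[x0,y0]+.5)*f)
def box(xa,xb,ya,yb,za,zb,col):
    P8=[W(x,y,q) for x in(xa,xb) for y in(ya,yb) for q in(za,zb)]
    for i in range(8):
        for b in(1,2,4):
            j=i^b
            if j>i: cv2.line(z,pp(P8[i]),pp(P8[j]),col,1)
box(.042,.062,.0525,.0585,.018,.028,(255,255,255))
for yy,col in((.0555,(0,255,255)),(.0595,(0,255,0))):
    cv2.line(z,pp(W(.025,yy,.018)),pp(W(.045,yy,.018)),col,1)
cv2.imwrite("pics/ov7.png",z)
cv2.imwrite("pics/w7.png",im)
E
```

```text
time_s: 13.95
eef_pos: [0.6324, 0.0114, 0.1744]
eef_rot: [[-0.055, 0.999, -0.0], [0.999, 0.055, 0.0], [0.0, -0.0, -1.0]]
contact_force: [-0.5, 0.6, -0.4]
finger_gap: 0.0938
t 13.95 p [0.6324 0.0114 0.1744] F [-0.5  0.6 -0.4] M [-0.   -0.01 -0.03] gap 0.0938
[358 264]
```

View pics/ov7.png

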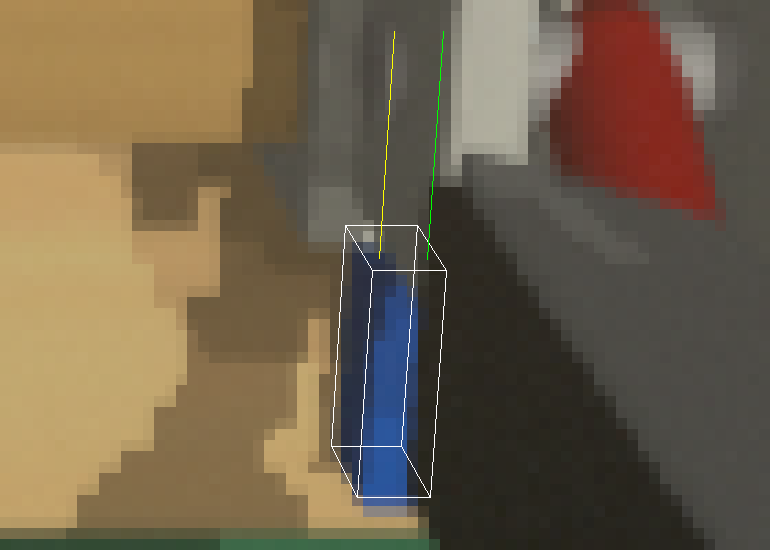

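View pics/w7.png

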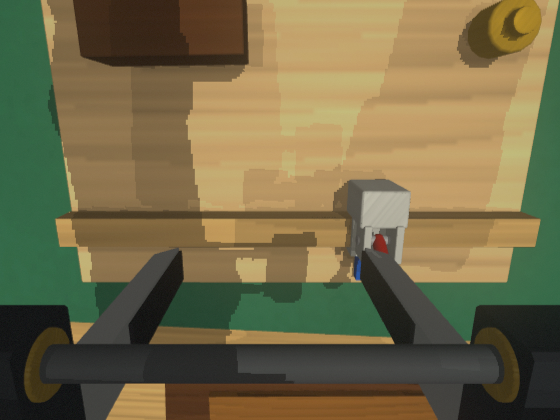

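Run:
```python
from h import *
im=get_image("scene")[0]
KE=P("scene"); c,s=np.cos(YAW),np.sin(YAW)
def W(x,y,zz): return np.array([F0[0]+c*x-s*y,F0[1]+s*x+c*y,zz])
out=[]
for yc in (.0595,.0555):
    x0,y0,f=220,270,8
    z=cv2.resize(im[y0:y0+70,x0:x0+48],None,fx=f,fy=f,interpolation=cv2.INTER_NEAREST)
    def pp(X): return tuple(int(v) for v in (np.array(proj(KE,X))-[x0,y0]+.5)*f)
    def box(xa,xb,ya,yb,za,zb,col):
        P8=[W(x,y,q) for x in(xa,xb) for y in(ya,yb) for q in(za,zb)]
        for i in range(8):
            for b in(1,2,4):
                j=i^b
                if j>i: cv2.line(z,pp(P8[i]),pp(P8[j]),col,1)
    box(-.029,0,yc-.018,yc+.018,.020,.072,(0,255,255))
    box(0,.025,-.2,.2,.018,.043,(255,255,0))
    cv2.circle(z,pp(W(.0475,yc,.111)),int(.010*449/1.05*f),(0,255,0),1)
    cv2.line(z,pp(W(.025,yc,.018)),pp(W(.04,yc,.018)),(0,255,0),1)
    out.append(z)
cv2.imwrite("pics/ov8.png",np.hstack(out))
```

```text
(no output)
```

View pics/ov8.png

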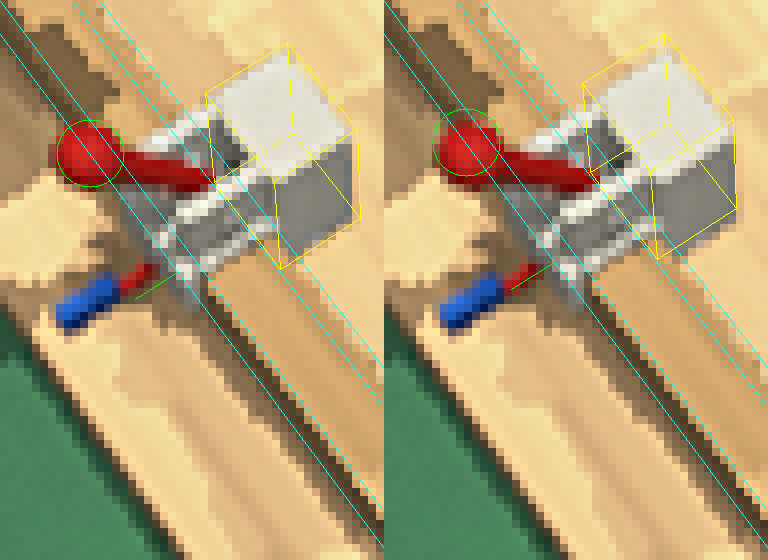

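```bash
python3 -m creep '[[0,0,0,0.043,-0.01,0,1],[0,0,0,0.04,-0.004,0,1],[0,0,0,0,0,0.035,1],[0,0,0,0,0,0.035,1],[0,0,0,0,0,0.035,1]]';python3 -m creep '[[0,0,0,0,0,0,0.1],[0,0,0,0,0,0,0.1],[0,0,0,0,0,0,0.1],[0,0,0,0,0,0,0.1],[0,0,0,0,0,0,0.1]]' 25
```

```text
time_s: 14.68
eef_pos: [0.6139, 0.093, 0.0685]
eef_rot: [[-0.054, 0.999, 0.0], [0.999, 0.054, 0.0], [0.0, 0.0, -1.0]]
contact_force: [0.1, -0.4, 0.3]
finger_gap: 0.0942
time_s: 15.3
eef_pos: [0.6142, 0.0924, 0.07]
eef_rot: [[-0.053, 0.999, 0.001], [0.999, 0.053, 0.0], [0.0, 0.001, -1.0]]
contact_force: [-0.1, 0.2, -0.0]
finger_gap: 0.0475
```

```bash
python3 -m creep '[[0,0,0,0,0,0,0.1],[0,0,0,0,0,0,0.1],[0,0,0,0,0,0,0.1],[0,0,0,0,0,0,0.1],[0,0,0,0,0,0,0.1]]' 25
python3 -c "
from h import *
s=st();print(jig(s['eef_pos']))"
```

```text
time_s: 15.92
eef_pos: [0.6141, 0.0928, 0.0697]
eef_rot: [[-0.053, 0.999, 0.0], [0.999, 0.053, 0.001], [0.001, 0.0, -1.0]]
contact_force: [-2.0, 4.9, 5.7]
finger_gap: 0.0356
t 15.93 p [0.6141 0.0928 0.0697] F [-2.   4.9  5.7] M [ 0.91  0.42 -0.02] gap 0.0356
[-0.01799281  0.0586311 ]
```

```bash
python3 -m creep '[[0,0,0,-0.001,0,0,0.1],[0,0,0,-0.001,0,0,0.1],[0,0,0,0,0,0,0.1],[0,0,0,0,0,0,0.1],[0,0,0,0,0,0,0.1]]' 25
python3 -c "
from h import *
s=st();print(jig(s['eef_pos']))"
python3 -m creep '[[0,0,0,0,0,0,0.1],[0,0,0,0,0,0,1],[0,0,0,0,0,0,1],[0,0,0,0,0,0,1],[0,0,0,0,0,0,1]]' 25
python3 -m creep '[[0,0,0,0,0,-0.03,1],[0,0,0,0,0,-0.04,1],[0,0,0,0,0,-0.035,1],[0,0,0,0,0,0,1],[0,0,0,0,0,0,1]]' 25
python3 - <<'E'
from h import *
s=st()
KE=P("wrist"); im,d=get_image("wrist"); cv2.imwrite("pics/w9.png",cv2.resize(im[150:360,180:380],None,fx=3.5,fy=2.8,interpolation=cv2.INTER_NEAREST)); np.savez("pics/w9.npz",K=KE[0],E=KE[1],d=d,im=im)
for t,z in {"stop_top":.072,"pointer":.018,"mark":.018,"lever_knob":.111,"stop_face":.043,"fence":.018}.items():
    print(t,[(np.round(a["pixel"],1),round(a["p"],2),jig(onplane("",a["pixel"],z,KE)).round(4)) for a in pinpoint("wrist",t)[:2]])
im=get_image("scene")[0]
x0,y0,f=220,270,8
cv2.imwrite("pics/sc9.png",cv2.resize(im[y0:y0+60,x0:x0+70],None,fx=f,fy=f,interpolation=cv2.INTER_NEAREST))
E
```

```text
time_s: 16.55
eef_pos: [0.6142, 0.0911, 0.0697]
eef_rot: [[-0.054, 0.999, 0.0], [0.999, 0.054, 0.001], [0.001, 0.0, -1.0]]
contact_force: [-1.7, 5.6, 4.9]
finger_gap: 0.0356
t 16.55 p [0.6142 0.0911 0.0697] F [-1.7  5.6  4.9] M [1.2  0.36 0.02] gap 0.0356
[-0.01796999  0.05695037]
time_s: 17.18
eef_pos: [0.6141, 0.0901, 0.0694]
eef_rot: [[-0.053, 0.999, -0.0], [0.999, 0.053, -0.0], [-0.0, -0.0, -1.0]]
contact_force: [-0.6, -0.0, 0.1]
finger_gap: 0.0726
time_s: 17.8
eef_pos: [0.6138, 0.0903, 0.174]
eef_rot: [[-0.053, 0.999, -0.001], [0.999, 0.053, -0.0], [-0.0, -0.001, -1.0]]
contact_force: [-0.2, -0.3, -0.3]
finger_gap: 0.094
t 17.8 p [0.6138 0.0903 0.174 ] F [-0.2 -0.3 -0.3] M [0.03 0.09 0.  ] gap 0.094
stop_top [(array([270.3, 231. ]), 0.57, array([-0.0119,  0.0557]))]
pointer []
mark [(array([273., 334.]), 0.47, array([0.1109, 0.0581])), (array([58.1, 48. ]), 0.19, array([-0.1463, -0.112 ]))]
lever_knob []
stop_face [(array([250.1, 216.9]), 0.85, array([-0.0147,  0.0391]))]
fence [(array([205.8, 222.1]), 0.58, array([-0.0029, -0.0021]))]
```

View pics/w9.png

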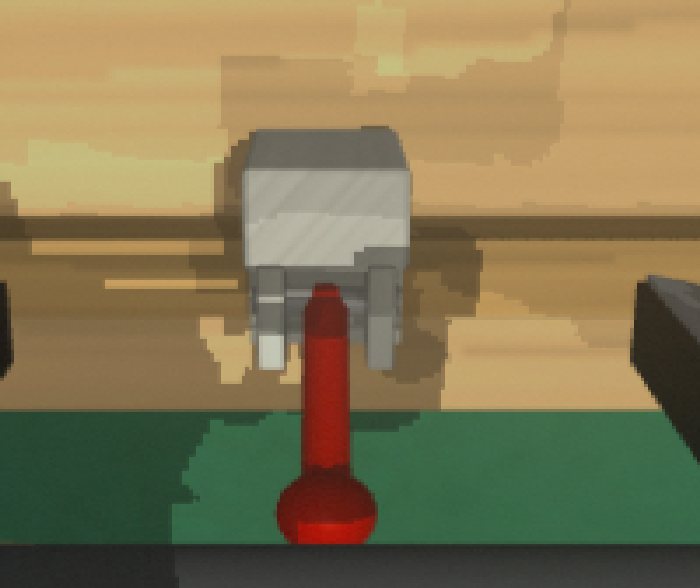

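View pics/sc9.png

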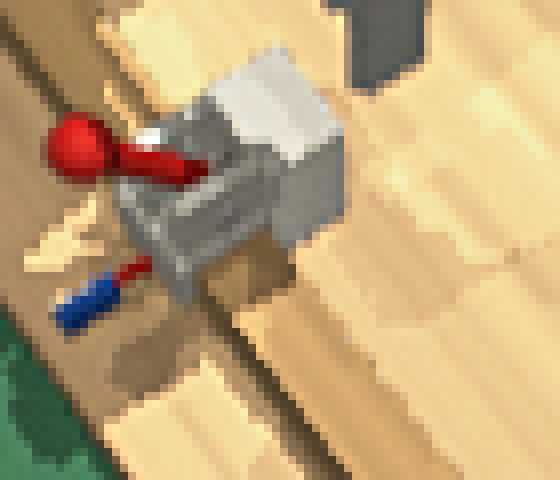

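```bash
python3 -m creep '[[0,0,0,0.001,0.04,0,0],[0,0,0,0,0.04,0,0],[0,0,0,0,0.03,0,0],[0,0,0,0,0,0,0],[0,0,0,0,0,0.015,0]]' 20
python3 -m creep '[[0,0,0,0,0,0.018,0],[0,0,0,0,0,0.016,0],[0,0,0,0,-0.01,0,0],[0,0,0,0,-0.01,0,0],[0,0,0,0,-0.01,0,0]]' 
python3 -c "
from h import *
s=st();print(jig(s['eef_pos']))"
```

```text
time_s: 18.82
eef_pos: [0.724, 0.097, 0.1596]
eef_rot: [[-0.053, 0.999, 0.001], [0.999, 0.053, 0.0], [0.0, 0.001, -1.0]]
contact_force: [0.1, 0.0, 0.4]
finger_gap: 0.048
time_s: 19.45
eef_pos: [0.6942, 0.0955, 0.1268]
eef_rot: [[-0.053, 0.999, 0.003], [0.999, 0.053, 0.0], [0.0, 0.003, -1.0]]
contact_force: [3.8, 0.4, 2.5]
finger_gap: 0.0008
t 19.45 p [0.6942 0.0955 0.1268] F [3.8 0.4 2.5] M [ 0.07 -0.85  0.04] gap 0.0008
[0.06219177 0.05705574]
```

```bash
python3 -m creep '[[0,0,0,0,-0.012,0,0],[0,0,0,0,-0.012,0,0],[0,0,0,0,-0.012,0,0],[0,0,0,0,-0.012,0,0],[0,0,0,0,-0.008,0,0]]' 
python3 -m creep '[[0,0,0,0,-0.005,0,0],[0,0,0,0,-0.004,0,0],[0,0,0,0,-0.003,0,0],[0,0,0,0,-0.002,0,0],[0,0,0,0,0,0,0]]' 
python3 -c "
from h import *
s=st();print(jig(s['eef_pos']))"
```

```text
time_s: 20.08
eef_pos: [0.6372, 0.0925, 0.1254]
eef_rot: [[-0.053, 0.999, -0.0], [0.999, 0.053, -0.0], [-0.0, -0.0, -1.0]]
contact_force: [3.5, 0.3, -0.2]
finger_gap: 0.0006
time_s: 20.7
eef_pos: [0.6283, 0.092, 0.1262]
eef_rot: [[-0.053, 0.999, 0.009], [0.999, 0.053, 0.001], [0.0, 0.009, -1.0]]
contact_force: [27.5, 1.0, -16.9]
finger_gap: 0.0002
t 20.7 p [0.6283 0.092  0.1262] F [ 27.5   1.  -16.9] M [ 0.33 -6.78  0.01] gap 0.0002
[-0.0038515   0.05714003]
```

```bash
python3 -m creep '[[0,0,0,0,0.01,0,0],[0,0,0,0,0.015,-0.02,0],[0,0,0,0,0,-0.04,0.3],[0,0,0,0,-0.06,0,1],[0,0,0,0,-0.06,0,1]]' 
python3 -m creep '[[0,0,0.16,-0.03,-0.01,0,1],[0,0,0.16,-0.03,-0.01,0,1],[0,0,0.16,-0.03,0,0,1],[0,0,0,0,0,0,1],[0,0,0,0,0,0,1]]'
python3 - <<'E'
from h import *
s=st();print(np.round(s["joint_pos"],2))
KE=P("wrist"); im,d=get_image("wrist"); cv2.imwrite("pics/w10.png",im); np.savez("pics/w10.npz",K=KE[0],E=KE[1],d=d,im=im)
for t,z in {"lever_knob":.111,"stop_face":.043,"block_center":.043,"fence":.018}.items():
    print(t,[(np.round(a["pixel"],1),round(a["p"],2),onplane("",a["pixel"],z,KE).round(4),jig(onplane("",a["pixel"],z,KE)).round(4)) for a in pinpoint("wrist",t)[:2]])
im=get_image("scene")[0]
cv2.imwrite("pics/sc10.png",cv2.resize(im[190:370,170:370],None,fx=3.3,fy=3.3,interpolation=cv2.INTER_NEAREST))
E
```

```text
time_s: 21.32
eef_pos: [0.5276, 0.0865, 0.1852]
eef_rot: [[-0.053, 0.999, -0.001], [0.999, 0.053, -0.0], [-0.0, -0.001, -1.0]]
contact_force: [0.0, 0.2, 0.9]
finger_gap: 0.0271
time_s: 21.95
eef_pos: [0.4998, -0.0009, 0.1855]
eef_rot: [[0.412, 0.911, -0.0], [0.911, -0.412, 0.0], [-0.0, -0.0, -1.0]]
contact_force: [0.5, -0.1, 0.1]
finger_gap: 0.0773
t 21.95 p [ 0.4998 -0.0009  0.1855] F [ 0.5 -0.1  0.1] M [-0.01 -0.02  0.05] gap 0.0773
[-0.48  0.19  0.4   2.05 -0.09  0.91  1.12]
lever_knob []
stop_face [(array([400.3, 290.2]), 0.78, array([0.6164, 0.074 , 0.043 ]), array([-0.0167,  0.0398])), (array([329.8, 254. ]), 0.24, array([0.5579, 0.0292, 0.043 ]), array([-0.0775, -0.0019]))]
block_center [(array([200.5, 238. ]), 0.84, array([ 0.4981, -0.0673,  0.043 ]), array([-0.1424, -0.0949]))]
fence [(array([360.6, 308.3]), 0.74, array([0.6345, 0.0354, 0.018 ]), array([-0.0007,  0.0002]))]
```

View pics/w10.png

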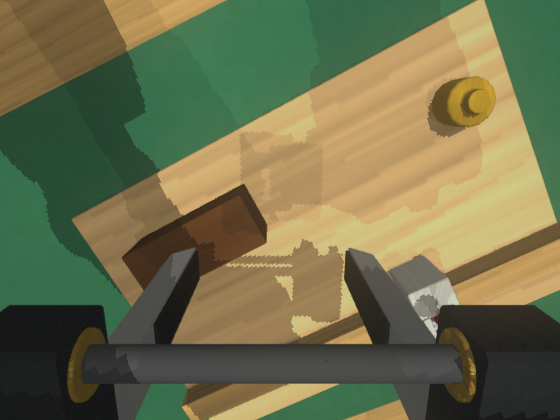

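View pics/sc10.png

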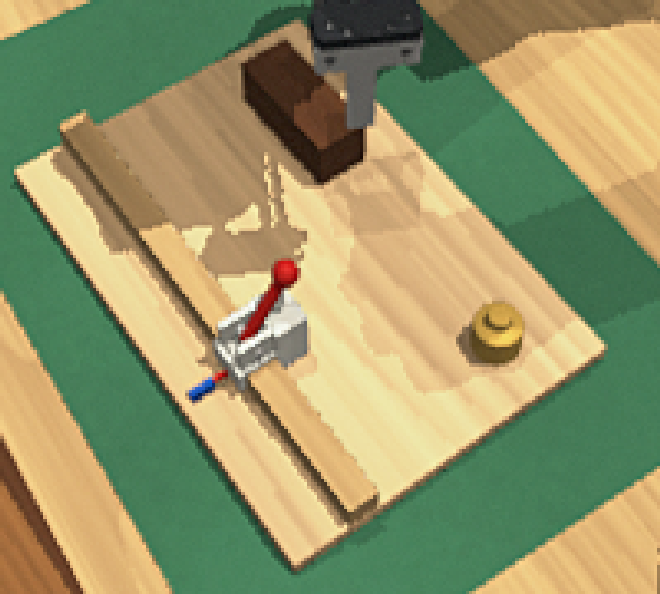

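Run:
```python
from h import *
w=np.load("pics/w10.npz"); KE=(w["K"],w["E"])
L=[onplane("",p,.068,KE) for p in((122,258),(245,184),(268,235))]
print(np.round(L,4)); e=L[1]-L[0]; print("long",np.linalg.norm(e),"yaw",np.arctan2(-e[0],e[1]),"w",np.linalg.norm(L[2]-L[1]), "center",(L[0]+L[2])/2)
for a in silhouettes("wrist","block_center")[:1]:
    m=a["mask"].astype(np.uint8); print(a["p"],m.sum(),cv2.minAreaRect(cv2.findNonZero(m)))
d=w["d"]; ys,xs=np.nonzero(m); K,E=KE
dz=d[ys,xs]; P3=np.linalg.inv(K)@np.vstack([xs,ys,np.ones(len(xs))])*dz; X=(E[:3,:3].T@(P3-E[:3,3:4])).T
t=X[np.abs(X[:,2]-.068)<.006]; print(len(t),np.median(X[:,2]),t.mean(0)); 
r=cv2.minAreaRect((t[:,:2]*1000).astype(np.float32)); print("top rect",r)
```

```text
[[ 0.4815 -0.1244  0.068 ]
 [ 0.4677 -0.0083  0.068 ]
 [ 0.5122 -0.0093  0.068 ]]
long 0.11694102349383237 yaw 0.11818580138891022 w 0.04444239048946341 center [ 0.49684701 -0.06684787  0.068     ]
0.93 6971 ((195.6183319091797, 244.26861572265625), (63.262794494628906, 143.88746643066406), 62.07102584838867)
5738 0.06769066234075348 [ 0.49447572 -0.06028504  0.06779548]
top rect ((499.271240234375, -69.53980255126953), (45.526119232177734, 110.9412841796875), 3.9678826332092285)
```

```bash
python3 -m creep '[[0,0,0.1538,0,0,0,1],[0,0,0.1538,0,0,0,1],[0,0,0.1538,0,0,0,1],[0,0,0.1538,0,0,0,1],[0,0,0.1538,0,0,0,1]]' 
python3 -m creep '[[0,0,0.1538,0,0,0,1],[0,0,0.1538,0,0,0,1],[0,0,0,-0.003,0.034,0,1],[0,0,0,-0.003,0.034,0,1],[0,0,0,0,0,0,1]]'
python3 - <<'E'
from h import *
s=st();print(np.round(s["joint_pos"],2))
KE=P("wrist"); im,d=get_image("wrist"); cv2.imwrite("pics/w11.png",im)
m=silhouettes("wrist","block_center")
for a in m[:2]:
    m=a["mask"]; K,E=KE; ys,xs=np.nonzero(m)
    P3=np.linalg.inv(K)@np.vstack([xs,ys,np.ones(len(xs))])*d[ys,xs]; X=(E[:3,:3].T@(P3-E[:3,3:4])).T
    t=X[np.abs(X[:,2]-.068)<.006]; print(a["p"],len(t),cv2.minAreaRect((t[:,:2]*1000).astype(np.float32)) if len(t)>10 else None)
E
```

```text
time_s: 22.92
eef_pos: [0.4998, -0.0013, 0.1855]
eef_rot: [[0.932, 0.362, -0.0], [0.362, -0.932, -0.0], [-0.0, 0.0, -1.0]]
contact_force: [-0.5, 0.0, -0.8]
finger_gap: 0.0941
time_s: 23.55
eef_pos: [0.4981, -0.0718, 0.1856]
eef_rot: [[0.998, 0.064, 0.0], [0.064, -0.998, -0.001], [0.0, 0.001, -1.0]]
contact_force: [0.1, 0.2, 0.1]
finger_gap: 0.0939
t 23.55 p [ 0.4981 -0.0718  0.1856] F [0.1 0.2 0.1] M [ 0.01  0.02 -0.01] gap 0.0939
[-0.5   0.21  0.6   2.06 -0.15  0.91  0.24]
0.82 7771 ((499.0854187011719, -69.56613159179688), (44.97560501098633, 110.17205047607422), 3.8845882415771484)
```

View pics/w11.png

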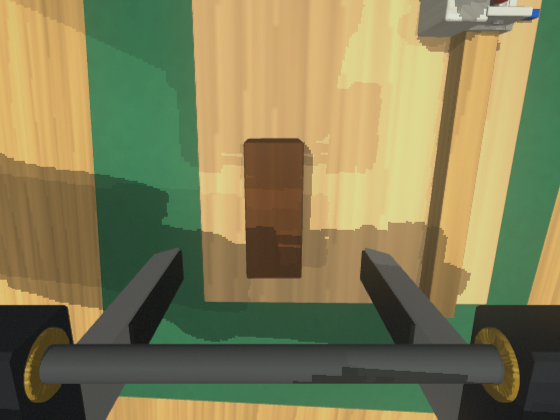

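```bash
python3 -m creep '[[0,0,-0.004,0.001,-0.002,0.04,1],[0,0,0,0,0,0.04,1],[0,0,0,0,0,0.0366,1],[0,0,0,0,0,0,0.3],[0,0,0,0,0,0,0.2]]' 35
python3 -m creep '[[0,0,0,0,0,0,0.2],[0,0,0,0,0,0,0.2],[0,0,0,0,0,0,0.2],[0,0,0,0,0,0,0.2],[0,0,0,0,0,0,0.2]]' 35
python3 -m creep '[[0,0,0,0,0,0,0.2],[0,0,0,0,0,0,0.2],[0,0,0,0,0,0,0.2],[0,0,0,0,0,0,0.2],[0,0,0,0,0,0,0.2]]' 35
python3 -c "
from h import *
s=st();print(jig(s['eef_pos']))"
```

```text
time_s: 24.28
eef_pos: [0.4998, -0.0672, 0.0699]
eef_rot: [[0.997, 0.072, 0.001], [0.072, -0.997, 0.0], [0.001, -0.0, -1.0]]
contact_force: [0.8, 0.5, -0.1]
finger_gap: 0.0775
time_s: 24.9
eef_pos: [0.4994, -0.0676, 0.0693]
eef_rot: [[0.997, 0.071, 0.001], [0.071, -0.997, 0.0], [0.001, -0.0, -1.0]]
contact_force: [-1.7, 0.8, 8.4]
finger_gap: 0.0445
time_s: 25.52
eef_pos: [0.4994, -0.0676, 0.0693]
eef_rot: [[0.997, 0.071, 0.0], [0.071, -0.997, 0.0], [0.001, -0.0, -1.0]]
contact_force: [-0.9, 1.3, 8.3]
finger_gap: 0.0449
t 25.52 p [ 0.4994 -0.0676  0.0693] F [-0.9  1.3  8.3] M [ 0.19  0.47 -0.01] gap 0.0449
[-0.14110331 -0.09529128]
```

```bash
python3 -m creep '[[0,0,0,0,0,-0.005,0.2],[0,0,0.017,0.02,0,0,0.2],[0,0,0,0.03,-0.02,0,0.2],[0,0,0,0.035,-0.03,0,0.2],[0,0,0,0.026,-0.025,0,0.2]]' 35
python3 -m creep '[[0,0,0,0,0,0,0.2],[0,0,0,0,0,0,0.2],[0,0,0,0,0,0,0.2],[0,0,0,0,0,0,0.2],[0,0,0,0,0,0,0.2]]' 35
python3 - <<'E'
from h import *
s=st();print(jig(s['eef_pos']))
im=get_image("scene")[0]
cv2.imwrite("pics/sc12.png",cv2.resize(im[190:370,170:370],None,fx=3.3,fy=3.3,interpolation=cv2.INTER_CUBIC))
im=get_image("wrist")[0]; cv2.imwrite("pics/w12.png",im)
E
```

```text
time_s: 26.15
eef_pos: [0.6071, 0.0149, 0.074]
eef_rot: [[0.999, 0.055, 0.0], [0.055, -0.999, -0.0], [0.0, 0.0, -1.0]]
contact_force: [-0.2, 0.3, -1.1]
finger_gap: 0.0444
time_s: 26.78
eef_pos: [0.6058, 0.0133, 0.074]
eef_rot: [[0.999, 0.054, 0.0], [0.054, -0.999, 0.0], [0.0, -0.0, -1.0]]
contact_force: [0.1, 0.3, -2.3]
finger_gap: 0.045
t 26.77 p [0.6058 0.0133 0.074 ] F [ 0.1  0.3 -2.3] M [-0.08  0.04  0.01] gap 0.045
[-0.0305645  -0.02031017]
```

View pics/sc12.png

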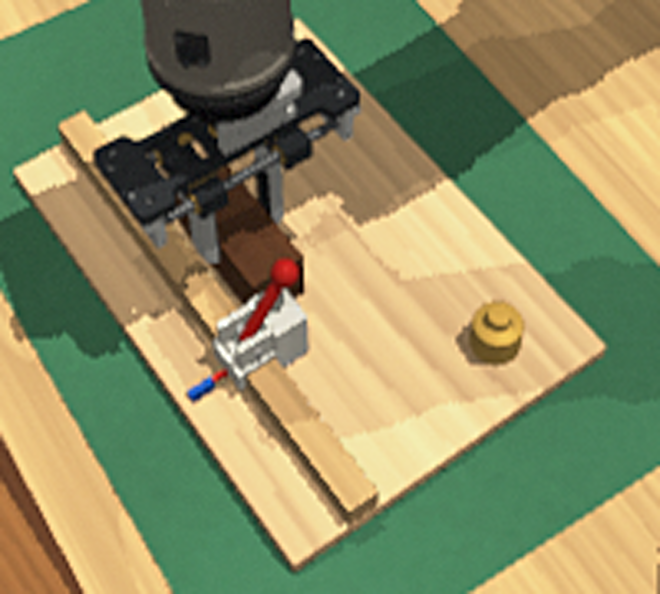

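View pics/w12.png

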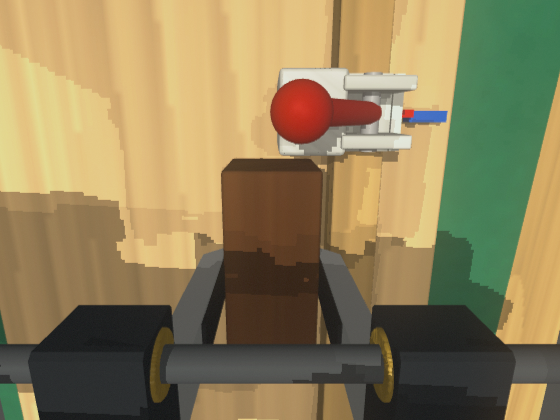

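```bash
python3 -m creep '[[0,0,0,0,0,0.003,0.2],[0,0,0,0,0,0.0015,0.2],[0,0,0,0.003,0,0,0.2],[0,0,0,0.003,0,0,0.2],[0,0,0,0,0,0,0.2]]' 35
python3 -m creep '[[0,0,0,0.001,0,0,0.2],[0,0,0,0.001,0,0,0.2],[0,0,0,0,0,0,0.2],[0,0,0,0,0,0,0.2],[0,0,0,0,0,0,0.2]]' 35
python3 -c "
from h import *
s=st();print(jig(s['eef_pos']))"
```

```text
time_s: 27.5
eef_pos: [0.6124, 0.014, 0.0694]
eef_rot: [[0.999, 0.054, 0.001], [0.054, -0.999, -0.0], [0.001, 0.0, -1.0]]
contact_force: [1.4, -0.0, -0.3]
finger_gap: 0.0443
time_s: 28.12
eef_pos: [0.614, 0.014, 0.0694]
eef_rot: [[0.999, 0.054, 0.0], [0.054, -0.999, -0.0], [0.0, 0.0, -1.0]]
contact_force: [-1.4, -0.4, 1.7]
finger_gap: 0.0446
t 28.12 p [0.614  0.014  0.0694] F [-1.4 -0.4  1.7] M [-0.13  0.4  -0.04] gap 0.0446
[-0.0223294  -0.02001792]
```

```bash
python3 -m creep '[[0,0,0,0.001,0,0,0.2],[0,0,0,0.001,0,0,0.2],[0,0,0,0,0,0,0.2],[0,0,0,0,0,0,0.2],[0,0,0,0,0,0,0.2]]' 35
python3 -m creep '[[0,0,0,0,-0.002,0,0.2],[0,0,0,0,-0.002,0,0.2],[0,0,0,0,-0.001,0,0.2],[0,0,0,0,0,0,0.2],[0,0,0,0,0,0,0.2]]' 35
python3 -c "
from h import *
s=st();print(jig(s['eef_pos']))"
```

```text
time_s: 28.75
eef_pos: [0.6154, 0.0141, 0.0694]
eef_rot: [[0.999, 0.054, -0.001], [0.054, -0.999, 0.0], [-0.001, -0.0, -1.0]]
contact_force: [-5.8, -0.4, 6.8]
finger_gap: 0.0449
time_s: 29.38
eef_pos: [0.6152, 0.0177, 0.0694]
eef_rot: [[0.999, 0.053, -0.001], [0.053, -0.999, -0.001], [-0.001, 0.001, -1.0]]
contact_force: [-5.1, -7.6, 5.5]
finger_gap: 0.045
t 29.38 p [0.6152 0.0177 0.0694] F [-5.1 -7.6  5.5] M [-1.52  1.33  0.1 ] gap 0.045
[-0.02092371 -0.01637328]
```

```bash
python3 -m creep '[[0,0,0,-0.001,0,-0.001,0.2],[0,0,0,0,0,0,0.2],[0,0,0,0,0,0,0.2],[0,0,0,0,0,0,0.2],[0,0,0,0,0,0,0.2]]' 35
python3 -m creep '[[0,0,0,0,-0.001,0,0.2],[0,0,0,0,-0.001,0,0.2],[0,0,0,0,0,0,0.2],[0,0,0,0,0,0,0.2],[0,0,0,0,0,0,0.2]]' 35
python3 -c "
from h import *
s=st();print(jig(s['eef_pos']))"
```

```text
time_s: 30.0
eef_pos: [0.6147, 0.0191, 0.0704]
eef_rot: [[0.999, 0.054, 0.0], [0.054, -0.999, -0.0], [0.0, 0.0, -1.0]]
contact_force: [0.7, 0.3, -1.1]
finger_gap: 0.0449
time_s: 30.62
eef_pos: [0.6146, 0.0204, 0.0704]
eef_rot: [[0.999, 0.054, 0.0], [0.054, -0.999, -0.001], [0.0, 0.001, -1.0]]
contact_force: [0.2, -5.8, -1.0]
finger_gap: 0.0448
t 30.62 p [0.6146 0.0204 0.0704] F [ 0.2 -5.8 -1. ] M [-1.35 -0.02  0.04] gap 0.0448
[-0.0214085  -0.01365313]
```

```bash
python3 -m creep '[[0,0,0,0,0,0.001,0.2],[0,0,0,0.0005,0,0,0.2],[0,0,0,0.0005,0,0,0.2],[0,0,0,0,0,0,0.2],[0,0,0,0,0,0,0.2]]' 45
python3 -m creep '[[0,0,0,0.001,0,0,0.2],[0,0,0,0,0,0,0.2],[0,0,0,0,0,0,0.2],[0,0,0,0,0,0,0.2],[0,0,0,0,0,0,0.2]]' 45
python3 -c "
from h import *
s=st();print(jig(s['eef_pos']))"
```

```text
time_s: 31.25
eef_pos: [0.6149, 0.0204, 0.0694]
eef_rot: [[0.999, 0.054, -0.001], [0.054, -0.999, -0.001], [-0.001, 0.001, -1.0]]
contact_force: [-4.5, -5.3, 2.8]
finger_gap: 0.0446
time_s: 31.88
eef_pos: [0.6152, 0.0204, 0.0694]
eef_rot: [[0.999, 0.054, -0.003], [0.054, -0.999, -0.0], [-0.003, 0.0, -1.0]]
contact_force: [-9.1, -4.5, 10.5]
finger_gap: 0.0447
t 31.88 p [0.6152 0.0204 0.0694] F [-9.1 -4.5 10.5] M [-1.39  2.28  0.2 ] gap 0.0447
[-0.02078733 -0.01368721]
```

```bash
python3 -m creep '[[0,0,0,0.0005,-0.0004,0,0.2],[0,0,0,0,0,0.0004,0.2],[0,0,0,0,0,0,0.2],[0,0,0,0,0,0,0.2],[0,0,0,0,0,0,0.2]]' 45
python3 -m creep '[[0,0,0,0,0,0,0.2],[0,0,0,0,0,0,0.2],[0,0,0,0,0,0,0.2],[0,0,0,0,0,0,0.2],[0,0,0,0,0,0,0.2]]' 45
python3 - <<'E'
from h import *
s=st();print(jig(s['eef_pos']))
KE=P("wrist"); im,d=get_image("wrist"); cv2.imwrite("pics/w13.png",im)
for a in silhouettes("wrist","block_center")[:1]:
    m=a["mask"]; K,E=KE; ys,xs=np.nonzero(m)
    P3=np.linalg.inv(K)@np.vstack([xs,ys,np.ones(len(xs))])*d[ys,xs]; X=(E[:3,:3].T@(P3-E[:3,3:4])).T
    t=X[np.abs(X[:,2]-.068)<.005]; r=cv2.minAreaRect((t[:,:2]*1000).astype(np.float32)); print(np.median(t[:,2]),r,jig(np.array(r[0])/1000))
    A=np.c_[t[:,:2],np.ones(len(t))]; print("top plane slope",np.linalg.lstsq(A,t[:,2],rcond=None)[0][:2])
for t,z in {"stop_face":.043,"stop_top":.072}.items():
    print(t,[(np.round(a["pixel"],1),round(a["p"],2),jig(onplane("",a["pixel"],z,KE)).round(4)) for a in pinpoint("wrist",t)[:2]])
im=get_image("scene")[0]
cv2.imwrite("pics/sc13.png",cv2.resize(im[190:370,170:370],None,fx=3.3,fy=3.3,interpolation=cv2.INTER_CUBIC))
E
```

```text
time_s: 32.5
eef_pos: [0.6152, 0.0204, 0.0694]
eef_rot: [[0.999, 0.054, -0.003], [0.054, -0.999, -0.0], [-0.003, 0.0, -1.0]]
contact_force: [-14.7, -7.1, 19.6]
finger_gap: 0.0442
time_s: 33.12
eef_pos: [0.6152, 0.0204, 0.0694]
eef_rot: [[0.999, 0.053, -0.003], [0.053, -0.999, -0.0], [-0.003, 0.0, -1.0]]
contact_force: [-15.0, -6.7, 19.6]
finger_gap: 0.0449
t 33.12 p [0.6152 0.0204 0.0694] F [-15.   -6.7  19.6] M [-1.72  3.57  0.17] gap 0.0449
[-0.02077451 -0.01370886]
0.06790697852048302 ((613.9317626953125, 31.398344039916992), (45.183494567871094, 89.42290496826172), 3.0491764545440674) [-0.02144243 -0.00264819]
top plane slope [-0.00137447 -0.00019572]
stop_face []
stop_top [(array([286.3, 129.8]), 0.96, array([-0.0152,  0.057 ]))]
```

View pics/w13.png

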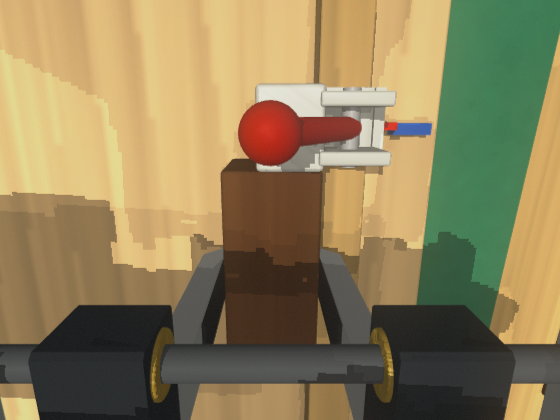

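View pics/sc13.png

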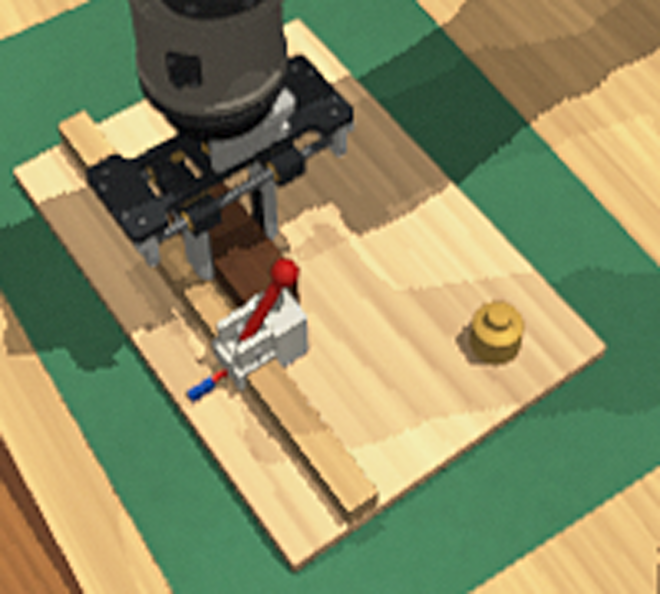

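```bash
python3 -m creep '[[0,0,0,0,0,-0.0003,0.2],[0,0,0,0,0,0,0.2],[0,0,0,0,0,0,0.2],[0,0,0,0,0,0,0.2],[0,0,0,0,0,0,0.2]]' 45
python3 -c "
from h import *
s=st();print(jig(s['eef_pos']))"
```

```text
time_s: 34.0
eef_pos: [0.6152, 0.0204, 0.0694]
eef_rot: [[0.999, 0.054, -0.003], [0.054, -0.999, -0.001], [-0.003, 0.0, -1.0]]
contact_force: [-13.1, -8.0, 14.0]
finger_gap: 0.0449
t 34.0 p [0.6152 0.0204 0.0694] F [-13.1  -8.   14. ] M [-1.68  3.11  0.26] gap 0.0449
[-0.02074505 -0.01367709]
```

```bash
python3 -m creep '[[0,0,0,0,0,0,0.2],[0,0,0,0,0,0,0.2],[0,0,0,0,0,0,0.2],[0,0,0,0,0,0,0.2],[0,0,0,0,0,0,0.2]]' 45
python3 - <<'E'
from h import *
st(); print(job_done())
E
```

```text
time_s: 34.62
eef_pos: [0.6152, 0.0205, 0.0694]
eef_rot: [[0.999, 0.054, -0.003], [0.054, -0.999, -0.001], [-0.003, 0.0, -1.0]]
contact_force: [-14.0, -6.7, 13.5]
finger_gap: 0.0448
t 34.62 p [0.6152 0.0205 0.0694] F [-14.   -6.7  13.5] M [-1.68  3.1   0.24] gap 0.0448
the job is handed in; nothing more can be done
None
```

I unlocked the stop, slid it to the mark in two goes, locked it again, and seated the blank in the corner. I handed the job in at 34.6 s with the arm still pushing.

**Final push:** the arm was steady in the last two readings. It pushed about 14 N in against the fence, 7 N along against the stop and 13.5 N down, about 20 N in all. The contact on the stop was felt on its own, at 5.8 N with almost no load on fence or bed. I could only read the total force on the tool, so how much the bed and fence each carry is inferred from loading them one after the other.

**Blank:**
- **Position:** its top measured 67.9 mm above the table (68 expected) and was level. It sat square to the fence to within about 0.001 rad, with its centre 21.4 mm in front of the fence (22.5 expected, calibration about 2 mm).
- **Stop end:** I did not measure the gap to the stop directly. The picture shows the blank touching it, and the force agrees.

**Stop at the mark:**
- **Alignment:** the last wrist picture shows the red pointer within about 2 mm of the blue mark. The lever looks fully locked; it had been pushed to its end with about 27 N.
- **A check that disagreed:** after the first slide, the overhead scene camera put the pointer at the mark, while the wrist camera and the grip put it about 4 mm short. I trusted the grip and wrist readings and moved the stop a few millimetres more, which the later pictures bore out.

**Bystanders:** I did not touch the glue bottle, tin, jar or brass weight, and the brass weight looked unmoved in the last scene picture. I did not re-measure the other three at the end.

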